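Clear and reload the film cassette opener

TASK

With the bench brush, sweep all four scraps off the bed of the film cassette opener into the catch tray at its near end, never touching the scraps with the gripper. Then lay the brush squarely along the top of its raised wooden rest, bristles down and wholly on the ledge, and last of all stand the unopened film cassette upright in the middle of the round pillar at the far end of the bed. Leave the reels, tank, canisters, timer and funnel where they stand.

Things in the scene. Friction and masses are not known exactly. Their poses are not given: they have to be found in the camera images.
- opener: Fixed grey metal bench fixture, 312 (x) by 146 (y) mm: a raised flat bed with side fences, a round pillar at its far end and a grey catch tray at its near end. Origin on the shelf, under the middle of the part of the bed where the scraps lie; z up, x along the bed away from the tray. A 10 mm end wall stands behind the pillar at x = 145 to 155 mm, 75 mm above the shelf
- bed (a point): Point on the bed's top, above the opener's origin, 55 mm above the shelf. The bed runs from x = -45 mm (open edge, straight drop into the tray) to 145 mm and is 132 mm wide between the fences (6 mm thick, 25 mm above the bed). Scraps start within 40 mm of this point in x and 55 mm in y; the bed is clear from x = 40 to 100 mm
- tray (a point): Centre of the inner floor of the grey open catch tray that is part of the opener, at opener x = -101 mm, 4 mm above the shelf. Inner space 100 mm (x, from the bed's edge) by 132 mm (y) ; side walls reach 45 mm, the near wall 55 mm above the shelf
- pillar_top (a point): Centre of the flat top of the round steel pillar, 34 mm in diameter, 30 mm above the bed, 85 mm above the shelf, at opener x = 117 mm
- brush: Bench brush on its bristles. Origin: centre of the bristles' underside; handle towards -x. Black, practically rigid bristle block 110 (x) by 26 (y) by 35 mm high; on it a wooden back 110 by 26 mm, 35 to 55 mm high (grip it here across y, from above); handle 18 mm wide, 38 to 54 mm high, x = -55 to -125 mm. 130 g, balanced about 20 mm from the origin towards the handle
- brush_rest: Fixed brush rest: a steel foot 130 by 70 mm, a web and on it a plain flat wooden ledge, 130 mm long (x) and 40 mm wide (y), its top 60 mm above the shelf. Origin on the shelf under its centre, x along the ledge. Either end of the brush may point either way
- rest_top (a point): Centre of the top of the ledge of the brush rest; axes as the rest
- cassette: Unopened 35 mm film cassette, standing: black cylinder with steel ends, 25 mm in diameter and 44 mm high with a black spool nub (12 mm wide, 5 mm high) on top, 30 g. Origin at the centre of its underside. A straight lip, 5 mm thick and 40 mm high, sticks out to 18.5 mm from the axis on the +x side; grip the cylinder across y
- cap_a: Scrap: steel end cap, disc 26 mm in diameter, 9 mm thick; origin at the centre of its underside
- cap_b: Scrap: steel end cap as cap_a
- core: Scrap: white plastic spool core stub, 20 mm flanges, 22 mm high, at first standing; origin at the centre of its underside
- shell: Scrap: bent piece of steel shell, a channel 22 by 26 mm, 14 mm high; origin at the centre of its underside
- reel_a: Bystander: open steel film reel, 88 mm in diameter, 42 mm high; origin under its centre
- reel_b: Bystander: a second steel reel, same size
- tank: Bystander: black developing tank with ribbed twist cap, 100 mm in diameter, 145 mm high; origin under its centre
- canisters: Bystander: stack of two clear film canisters, 35 mm in diameter, 104 mm high; origin under its centre
- timer: Bystander: aluminium timer box 50 by 80 by 36 mm with a press button; origin under its centre
- funnel: Bystander: red funnel standing mouth down, 90 mm in diameter, 85 mm high; origin under its centre

How it is judged:
By the outcome, as a careful person would: the job done as asked, in the order asked, and still so for the second after the job is handed in, with the robot touching nothing.
It also fails if it takes over 58 s, if anything falls off the work surface, if the arm or the gripper's body presses on something with over 40 N, if the wrist force passes 120 N, or if a joint passes its speed limit or range.

ROBOT

A 6-joint arm with a two-finger parallel gripper is mounted at the origin on the work surface. World frame = base frame: x ahead of the robot, y to its left, z up, the work surface at z = 0. Lengths are in m, angles in degrees, forces in N, time in s.
With the tool pointing down it reaches from about 0.4 to 0.825 m from the base axis. Payload 7 kg.
Tool frame: the origin (TCP) lies at the centre of the arm's flange, where the gripper is bolted on; the fingertips stand 178 mm ahead of it and the grasp point (between the pads) lies 159 mm ahead of it (tip_reach is the distance from the TCP to the fingertips, in m); z points along the fingers, y is the line along which they close (so a half turn about z gives the same grasp; the last joint's range is limited). The gripper opens to 88 mm and grips with 3 to 60 N. Pads are 19 mm wide; open, the fingers measure 130 mm over their backs; the gripper's body (78 mm by 193 mm) begins 47 mm behind the grasp point.
Start: joints at [-48.982, 20.546, 0.682, 0, -70.136, -16.507], TCP at [0.28, -0.614, 0.405] pointing down, gripper open.
Joint ranges: [-176.03, 176.03], [-82.01, 121.73], [-58.28, 71.71], [-173.87, 95.51], [-174.79, -0.11], [-173.66, 173.66]. Speed limits (degrees/s): [136.94, 136.94, 172.46, 180, 180, 180].

INTERFACE

Orientations are given as [roll, pitch, yaw] about the fixed x, y, z axes, in that order (R = Rz(yaw) Ry(pitch) Rx(roll)).
In Python, from plant import * gives the robot as it stands.
- The arm moves only by the shell command python3 -m handwheel 'ROWS'. ROWS is JSON, a list of rows, each a list of 7 numbers: the opening, from -1 (shut) to 1 (fully open), then the shift along the tool's x, y, z as a fraction of full scale, then the turn, a rotation vector about the tool's x, y, z as a fraction of full scale. A call has 1 to 5 rows; each row shifts and turns the commanded pose from where the row before left it, along the tool's axes as they then stand; what a row does not reach is not made up. Full scale, the value 1, is 0.025 m for a shift and 6 degrees for a turn. A row lasts 1/8 s, in which the tool goes at most 62.5 mm and 10.7 degrees, less where a joint would pass 70% of its speed; a pose out of reach is approached as far as the arm can. A call with a number of a shift or a turn outside -1 to 1 is refused whole. A call with a gripper value outside its range is refused whole. The fingers move at their own pace and stop on an object; the grip force is fixed at half the most. Time passes only in rows, so rows that do not move let the fingers close. It gives the time, the measured TCP pose, the force, the opening and the grip force at its end, in the units of the state.
- get_obs(): the state, without advancing time (a new reading comes with each control period).
- snapshot(name): name is "scene" or "top" or "wrist"; returns a dict with "color" (384x512x3 uint8, red, green, blue), "fx", "fy", "cx", "cy" (pixels), "R" (3x3) and "t" (3): a world point X has camera coordinates R X + t; the wrist camera has in their place "tool_from_camera" (4x4, takes a point from camera to tool coordinates, whose origin is the TCP and whose axes are the flange's). Camera axes: x right, y down, z forward; pixel columns grow to the right and rows downward; lengths in m; the calibration is good to about 2 mm. A picture is of the moment at which its call begins: read the wrist's pose just before it. There is no depth.
- close_job(): hands the job in; it is judged then, once.
The state is a dict: "clock": time; "joint_pos": joint angles; "qvel": joint speeds; "tau": joint torques, N m; "tool_pos": TCP position; "orientation": TCP orientation; "force": force on the tool from outside, world axes, zero at the start; "moment": the same for the moment, N m; "opening": finger opening in m; "gripper_force": force on a finger pad.
Only numpy, scipy, OpenCV 4.12 (cv2) and the standard library are available. Lean on these libraries where they do the work, as an engineer would, in place of code of your own. Each camera call takes 0.05 s, during which the arm holds its last target. There are 200 camera calls.

## Working session

There is one attempt and no reset: what is moved stays moved. The work goes in short steps, Python scripts to look and compute and a shell command to move; the robot and the scene stay as the last step left them, time stands still between calls to the robot, and variables do not carry over. Pictures are saved under pics/ and viewed, at most 10 in all, crops included, and the job is handed in when it is done.

```bash
ls; mkdir -p pics; python3 - <<'E'
from plant import *
import cv2
o=get_obs();print(o)
for n in("scene","top"):
    s=snapshot(n);cv2.imwrite(f"pics/{n}0.png",cv2.resize(s["color"][:,:,::-1],(800,600),interpolation=cv2.INTER_CUBIC))
    print(n,s["fx"],s["fy"],s["cx"],s["cy"],s["R"],s["t"])
s=snapshot("wrist");print({k:v for k,v in s.items() if k!="color"})
E
```

```text
pics
{'clock': 0.0, 'joint_pos': array([-4.89804798e+01,  2.05910255e+01,  6.34550080e-01, -1.97979727e-02,
       -7.01337620e+01, -1.65095936e+01]), 'qvel': array([ 0.02076849, -0.06200902, -0.00369371, -0.08387878, -0.06403701,
        0.02531708]), 'tau': array([ 1.07157219e-03, -5.82715917e+01,  2.93065041e+01,  6.99700803e+00,
        7.05625236e-03, -1.87296123e-04]), 'tool_pos': array([ 0.27997779, -0.61399428,  0.40373397]), 'orientation': array([ 1.79908194e+02, -7.80166572e-03, -1.55496810e+02]), 'force': array([-0.50211487, -0.1324923 , -0.48453784]), 'moment': array([-0.00615139, -0.0135259 , -0.01127865]), 'gripper_force': 0.0, 'opening': 0.08756019853696224}
scene 466.2006033685127 466.2006033685127 249.8664148592879 191.44006442134284 [[-0.09397118  0.99554785 -0.00734094]
 [ 0.82400846  0.07363696 -0.5617719 ]
 [-0.55873024 -0.05883936 -0.8272596 ]] [ 0.07853404 -0.45252945  1.70792039]
top 378.73505094270166 378.73505094270166 252.72319327882812 196.32210553285137 [[-0.00608167 -0.99994421  0.00863711]
 [-0.99273885  0.00499973 -0.12018561]
 [ 0.12013572 -0.00930532 -0.99271387]] [0.00149582 0.64178478 1.21882701]
{'fx': 267.7045326811091, 'fy': 267.7045326811091, 'cx': 261.51636404559304, 'cy': 191.5970444692138, 'tool_from_camera': array([[ 5.21754516e-04, -9.68725392e-01, -2.48134725e-01,
         6.55258520e-02],
       [ 9.99999863e-01,  5.15511885e-04,  9.01324529e-05,
         5.33115772e-04],
       [ 4.06028040e-05, -2.48134738e-01,  9.68725529e-01,
         2.17798613e-02],
       [ 0.00000000e+00,  0.00000000e+00,  0.00000000e+00,
         1.00000000e+00]])}
```

View pics/scene0.png

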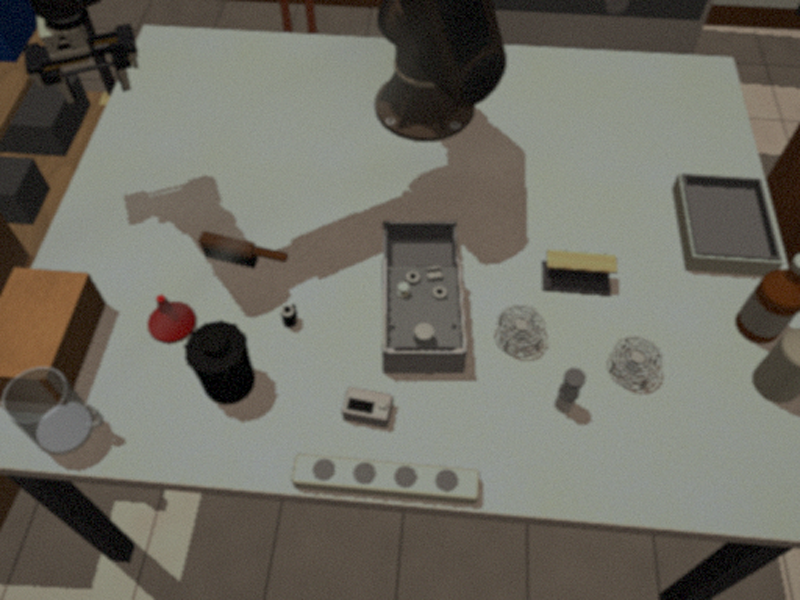

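View pics/top0.png

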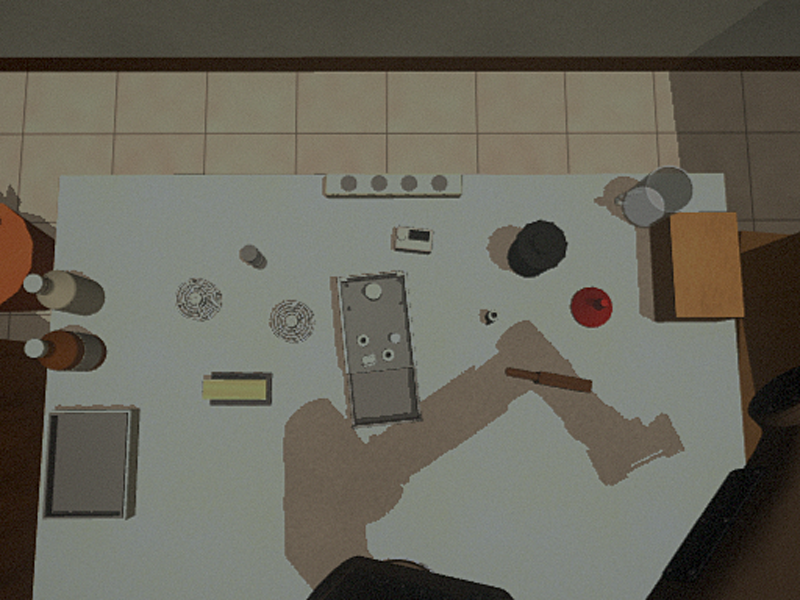

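The pictures show the opener in the middle with its pillar at top view (373,291) and the tray towards the robot. The brush is at top (548,380) with its handle to the left, the cassette at (488,317), and the yellow rest at (237,389). Next I measure by colour masks and two-view rays.

```bash
cat > h.py <<'E'
import numpy as np, cv2
from scipy.spatial.transform import Rotation as Ro
def cam(s,obs=None):
    """-> (K, camera centre C, R_world_from_cam)"""
    K=np.array([[s["fx"],0,s["cx"]],[0,s["fy"],s["cy"]],[0,0,1]])
    if "R" in s: R=np.array(s["R"]).T; return K,-R@np.array(s["t"]),R
    T=np.eye(4);T[:3,:3]=Ro.from_euler("xyz",obs["orientation"],degrees=True).as_matrix();T[:3,3]=obs["tool_pos"]
    T=T@s["tool_from_camera"];return K,T[:3,3],T[:3,:3]
def ray(c,p):
    d=c[2]@np.linalg.inv(c[0])@np.array([p[0],p[1],1.]);return c[1],d/np.linalg.norm(d)
def plane(c,p,z):
    C,d=ray(c,p);return C+d*(z-C[2])/d[2]
def tri(*cp):
    """least squares point of rays, and worst miss"""
    A=np.zeros((3,3));b=np.zeros(3);L=[]
    for c,p in cp:
        C,d=ray(c,p);M=np.eye(3)-np.outer(d,d);A+=M;b+=M@C;L.append((M,C))
    X=np.linalg.solve(A,b);return X,max(np.linalg.norm(M@(X-C)) for M,C in L)
def proj(c,X):
    v=c[2].T@(np.asarray(X)-c[1]);v=c[0]@v;return v[:2]/v[2]
def shift(o,g,yaw=None):
    """tool shift (units of 25 mm) from state o to TCP goal g, in tool axes after turning to yaw, + turn units about tool z"""
    y0=o["orientation"][2];yaw=y0 if yaw is None else yaw
    R=Ro.from_euler("xyz",[180,0,yaw],degrees=True).as_matrix()
    dy=(yaw-y0+180)%360-180
    return np.round(R.T@(np.asarray(g)-o["tool_pos"])/.025,2),round(-dy/6,2)
E
python3 - <<'E'
from plant import *
from h import *
S=snapshot("scene");T=snapshot("top");cs,ct=cam(S),cam(T)
k=.64
P=lambda a,b:tri((cs,(a[0]*k,a[1]*k)),(ct,(b[0]*k,b[1]*k)))
for n,a,b in [("pillar",(424,331),(373,291)),("handle end",(287,257),(506,371)),("nub",(290,306),(490,313)),
 ("L1",(547,252),(266,401)),("L2",(616,255),(203,400)),("L3",(617,272),(205,377)),("L4",(547,269),(266,380)),
 ("trayNearL",(385,224),(421,418)),("trayNearR",(455,224),(353,425))]:
    X,e=P(a,b);print(n,X.round(4),round(e,4))
for nm,s,c in (("scene",S,cs),("top",T,ct)):
    hsv=cv2.cvtColor(s["color"],cv2.COLOR_RGB2HSV)
    for col,lo,hi in (("yellow",(22,60,70),(35,255,255)),("brown",(3,110,30),(18,255,200))):
        m=cv2.inRange(hsv,lo,hi);n,l,st,ce=cv2.connectedComponentsWithStats(m)
        for i in range(1,n):
            if 60<st[i,4]<900: print(nm,col,st[i],ce[i].round(1),cv2.minAreaRect(np.argwhere(l==i)[:,::-1].astype(np.float32)))
E
```

```text
pillar [0.6692 0.0432 0.0834] 0.0001
handle end [ 0.5045 -0.2317  0.0484] 0.0011
nub [ 0.6249 -0.2011  0.0624] 0.001
L1 [0.4458 0.2665 0.0451] 0.0005
L2 [0.449  0.3946 0.0543] 0.0013
L3 [0.4959 0.3902 0.0625] 0.0019
L4 [0.489  0.2658 0.0481] 0.0004
trayNearL [ 0.4094 -0.0524  0.0524] 0.0018
trayNearR [0.3961 0.0863 0.0511] 0.0008
scene yellow [350 160  45  14 439] [371.3 166.7] ((372.0000305175781, 166.99998474121094), (44.79075622558594, 11.044296264648438), 4.39870548248291)
scene brown [167   0  78  21 386] [203.    5.4] ((205.5, 10.0), (20.0, 77.0), 90.0)
scene brown [452   4  60  14 630] [481.5  10.6] ((481.6685791015625, 10.460408210754395), (59.21862030029297, 12.081547737121582), 2.726310968399048)
scene brown [  0  35  21  54 579] [ 7.1 57.2] ((9.999998092651367, 61.49999237060547), (19.999996185302734, 52.99999237060547), 0.0)
scene brown [128 149  15  10  93] [134.2 153.1] ((134.64707946777344, 153.9117889404297), (13.339459419250488, 9.216353416442871), 14.03624439239502)
scene brown [154 156  30  11 151] [167.5 161.5] ((168.5112762451172, 160.87054443359375), (29.4107513
[... 616 characters left out ...]
80] [  3.6 317. ] ((6.0, 319.5), (31.0, 12.0), 90.0)
top yellow [ 29 174  20  22 126] [ 38.3 186.2] ((38.76903533935547, 184.73350524902344), (18.880468368530273, 20.590396881103516), 4.085616588592529)
top yellow [130 243  41  13 510] [150.1 248.8] ((150.0, 249.0), (12.0, 40.0), 90.0)
top brown [324 236  55  15 345] [354.  242.6] ((350.8980407714844, 242.0710906982422), (55.0927848815918, 7.488681316375732), 10.12467098236084)
top brown [487 309  25  34 116] [500.6 322.9] ((498.0462646484375, 325.30059814453125), (12.257356643676758, 39.99768829345703), 36.25383758544922)
top brown [457 331  55  53 864] [491.5 364. ] ((484.0, 356.9999694824219), (51.99999237060547, 53.99999237060547), 90.0)
```

```bash
python3 - <<'E'
from plant import *
from h import *
S=snapshot("scene");T=snapshot("top");cs,ct=cam(S),cam(T)
hsv=cv2.cvtColor(T["color"],cv2.COLOR_RGB2HSV);m=cv2.inRange(hsv,(3,110,30),(18,255,200))
n,l,st,ce=cv2.connectedComponentsWithStats(m);i=l[242,350]
r=cv2.minAreaRect(np.argwhere(l==i)[:,::-1].astype(np.float32));a=np.radians(r[2]);u=np.array([np.cos(a),np.sin(a)])
E=[plane(ct,np.array(r[0])+s*u*28,.053) for s in(-1,1)];d=E[1]-E[0];print(E,np.linalg.norm(d))
b=d/np.linalg.norm(d);beta=np.degrees(np.arctan2(b[1],b[0]));org=E[1]-.055*b;print("beta",beta,"org",org)
o=get_obs();print(shift(o,[org[0]-.02*b[0],org[1]-.02*b[1],.40],beta))
E
```

```text
[array([ 0.50562957, -0.23001829,  0.053     ]), array([ 0.47230367, -0.40785018,  0.053     ])] 0.18092760248268763
beta -100.61418278117051 org [ 0.48243438 -0.35379124  0.053     ]
(array([-12.53,  -6.04,   0.18]), np.float64(-9.15))
```

```bash
python3 -m handwheel '[[1,0,0,0,0,0,-1],[1,0,0,0,0,0,-1],[1,0,0,0,0,0,-1],[1,0,0,0,0,0,-1],[1,0,0,0,0,0,-1]]' >/dev/null
python3 -m handwheel '[[1,0,0,0,0,0,-1],[1,0,0,0,0,0,-1],[1,0,0,0,0,0,-1],[1,0,0,0,0,0,-1],[1,-1,-0.5,0,0,0,-0.15]]'
python3 -m handwheel '[[1,-1,-0.5,0,0,0,0],[1,-1,-0.5,0,0,0,0],[1,-1,-0.5,0,0,0,0],[1,-1,-0.5,0,0,0,0],[1,-1,-0.5,0,0,0,0]]' >/dev/null
python3 -m handwheel '[[1,-1,-0.5,0,0,0,0],[1,-1,-0.5,0,0,0,0],[1,-1,-0.5,0,0,0,0],[1,-1,-0.5,0,0,0,0],[1,-1,-0.5,0,0,0,0]]' 
python3 -m handwheel '[[1,-0.5,0,0,0,0,0],[1,0,0,0,0,0,0]]' >/dev/null
python3 - <<'E'
from plant import *
from h import *
o=get_obs();s=snapshot("wrist");print(o["clock"],o["tool_pos"],o["orientation"],o["joint_pos"])
cv2.imwrite("pics/w1.png",cv2.resize(s["color"][:,:,::-1],(800,600),interpolation=cv2.INTER_CUBIC))
import pickle;pickle.dump((o,s),open("w1.pkl","wb"))
E
```

```text
clock: 1.6
tool_pos: [0.2966, -0.5927, 0.4042]
orientation: [180.0, 0.0, -100.6]
force: [0.1, -0.9, -0.1]
opening: 0.0873
gripper_force: 0.0
clock: 2.85
tool_pos: [0.4665, -0.3686, 0.4048]
orientation: [-180.0, -0.0, -100.6]
force: [-0.1, 0.2, 0.5]
opening: 0.0876
gripper_force: 0.0
3.1 [ 0.46827855 -0.35651678  0.40480392] [-1.79996478e+02  1.79575766e-03 -1.00518538e+02] [-1.82647919e+01  1.24608562e+01 -1.05838719e+01 -2.44959125e-03
 -6.69520243e+01  7.74721326e+00]
```

View pics/w1.png

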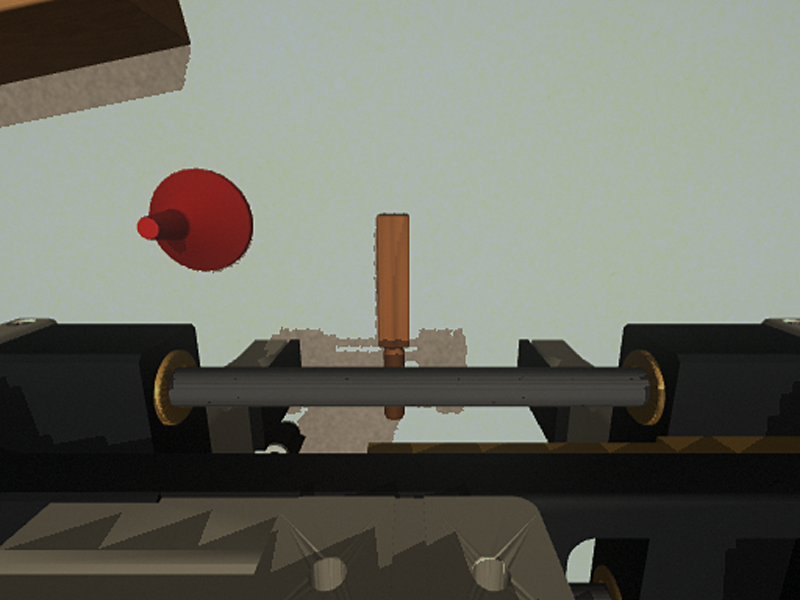

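The wrist view shows the brush's back straight up the image, about (377–410, 214–346), with the funnel clear to its left. Next I measure it here, check it against the top view, and work out the grasp.

```bash
python3 - <<'E'
from plant import *
from h import *
import pickle
o,s=pickle.load(open("w1.pkl","rb"));c=cam(s,o);k=.64
hsv=cv2.cvtColor(s["color"],cv2.COLOR_RGB2HSV);m=cv2.inRange(hsv,(3,90,40),(20,255,255))
m[:,:225]=0;m[:,280:]=0;m[:125]=0;m[218:]=0
r=cv2.boundingRect(m);print(r)
rows=[(y,np.flatnonzero(m[y]).min(),np.flatnonzero(m[y]).max()+1) for y in (140,150,160,170,180,190,200,210)]
for y,a,b in rows[::2]: print(y,a,b,plane(c,((a+b)/2-.5,y),.055).round(4), np.linalg.norm(plane(c,(b,y),.055)-plane(c,(a,y),.055)).round(4))
y0=r[1]; far=plane(c,((rows[0][1]+rows[0][2])/2-.5,y0-.5),.055);near=plane(c,((rows[-1][1]+rows[-1][2])/2-.5,r[1]+r[3]-.5),.055)
print(r,"ends",far,near)
A=plane(c,((rows[0][1]+rows[0][2])/2-.5,rows[0][0]),.055);B=plane(c,((rows[-1][1]+rows[-1][2])/2-.5,rows[-1][0]),.055)
d=A-B;beta=np.degrees(np.arctan2(d[1],d[0]));b=d/np.linalg.norm(d)
T=snapshot("top");ct=cam(T)
hs=cv2.cvtColor(T["color"],cv2.COLOR_RGB2HSV);mt=cv2.inRange(hs,(3,110,30),(18,255,200));n,l,_,_=cv2.connectedComponentsWithStats(mt)
q=np.argwhere(l==l[242,350])[:,::-1].astype(np.float32);rr=cv2.minAreaRect(q);a=np.radians(rr[2]);e=np.array(rr[0])+28*np.array([np.cos(a),np.sin(a)])
print("far end two views",tri((ct,e),(c,((rows[0][1]+rows[0][2])/2-.5,y0-.5))))
org=far-.055*b;print("beta",beta,"org",org)
g=org-.015*b;print("grip",g,shift(get_obs(),[g[0],g[1],.207],beta))
E
```

```text
(241, 137, 21, 81)
140 241 262 [ 0.4729 -0.4038  0.055 ] 0.0253
160 241 262 [ 0.4775 -0.3801  0.055 ] 0.0258
180 242 262 [ 0.4817 -0.3554  0.055 ] 0.025
200 242 262 [ 0.4867 -0.3298  0.055 ] 0.0255
(241, 137, 21, 81) ends [ 0.47206313 -0.40785418  0.055     ] [ 0.49116623 -0.30662197  0.055     ]
far end two views (array([ 0.85616163, -0.13378645, -6.32275102]), np.float64(0.08806349020523863))
beta -100.63102478155254 org [ 0.48220973 -0.35379822  0.055     ]
grip [ 0.48497698 -0.33905569  0.055     ] (array([-0.85, -0.53,  7.91]), np.float64(0.01))
```

Wrist and top views agree on the brush origin within 0.3 mm, so the height is right. Descending and gripping.

```bash
python3 -m handwheel '[[1,-0.85,-0.53,1,0,0,0],[1,0,0,1,0,0,0],[1,0,0,1,0,0,0],[1,0,0,1,0,0,0],[1,0,0,1,0,0,0]]' >/dev/null
python3 -m handwheel '[[1,0,0,1,0,0,0],[1,0,0,1,0,0,0],[1,0,0,0.9,0,0,0],[1,0,0,0,0,0,0],[-1,0,0,0,0,0,0]]'
python3 -m handwheel '[[-1,0,0,0,0,0,0],[-1,0,0,0,0,0,0],[-1,0,0,0,0,0,0],[-1,0,0,0,0,0,0]]'
```

```text
clock: 4.45
tool_pos: [0.4854, -0.3393, 0.2079]
orientation: [-180.0, -0.0, -100.6]
force: [0.3, 0.5, 0.3]
opening: 0.0825
gripper_force: 0.0
clock: 4.95
tool_pos: [0.4853, -0.3386, 0.2074]
orientation: [-180.0, -0.0, -100.6]
force: [0.1, 0.1, -0.3]
opening: 0.0431
gripper_force: 0.0
```

```bash

python3 -m handwheel '[[-1,0,0,0,0,0,0],[-1,0,0,0,0,0,0],[-1,0,0,0,0,0,0],[-1,0,0,-0.5,0,0,0],[-1,0,0,-1,0,0,0]]'
python3 -m handwheel '[[-1,0,0,-1,0,0,0],[-1,0,0,-1,0,0,0],[-1,0,0,-1,0,0,0],[-1,0,0,-1,0,0,0],[-1,0,0,0,0,0,0]]'
python3 - <<'E'
from plant import *
from h import *
S=snapshot("scene");T=snapshot("top")
a=T["color"][165:280,205:280,::-1];b=S["color"][135:245,235:305,::-1]
cv2.imwrite("pics/op.png",np.hstack([cv2.resize(a,(380,583),interpolation=cv2.INTER_CUBIC),cv2.resize(b,(371,583),interpolation=cv2.INTER_CUBIC)]))
import pickle;pickle.dump((S,T),open("op.pkl","wb"))
E
```

```text
clock: 5.58
tool_pos: [0.4848, -0.3385, 0.2446]
orientation: [179.9, 0.0, -100.6]
force: [0.3, -0.2, -1.3]
opening: 0.0261
gripper_force: 30.0
clock: 6.2
tool_pos: [0.4857, -0.3389, 0.3475]
orientation: [-179.7, -0.1, -100.6]
force: [0.2, -0.6, -1.8]
opening: 0.0257
gripper_force: 30.0
```

View pics/op.png

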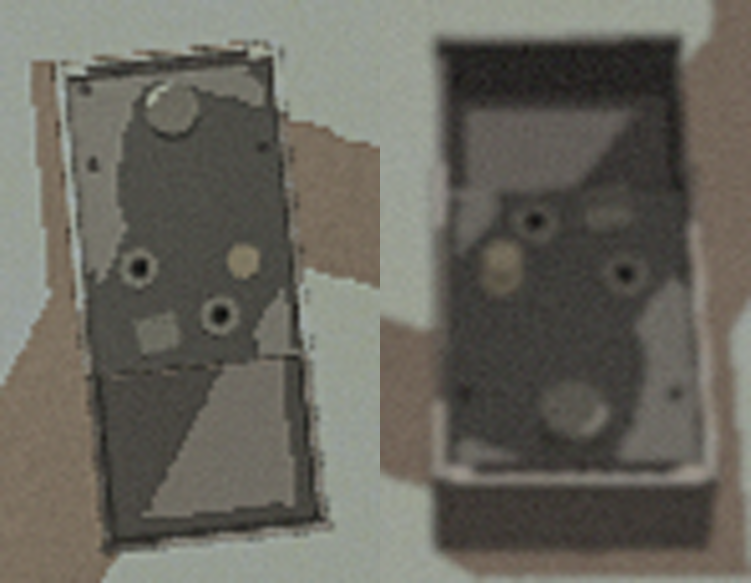

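```bash
python3 - <<'E'
from h import *
import pickle
S,T=pickle.load(open("op.pkl","rb"));cs,ct=cam(S),cam(T)
t=lambda x,y:(205+x/5.067-.4,165+y/5.07-.4); s=lambda x,y:(235+(x-380)/5.3-.4,135+y/5.3-.4)
P={}
for n,a,b,z in (("pillar",t(170,106),s(570,404),.085),("bedL",t(97,374),s(447,188),.055),("bedR",t(300,355),s(690,190),.055),("nearL",t(107,548),s(437,38),.055),("nearR",t(325,525),s(680,38),.055)):
    P[n]=plane(ct,a,z);print(n,tri((ct,a),(cs,b)),P[n].round(4),plane(cs,b,z).round(4))
for n,a,z in (("capA",t(139,267),.064),("core",t(242,260),.077),("capB",t(220,316),.064),("shell",t(158,332),.069)):
    P[n]=plane(ct,a,z)
d=P["pillar"]-(P["nearL"]+P["nearR"])/2;y1=np.degrees(np.arctan2(d[1],d[0]))
e=P["bedL"]-P["bedR"];y2=np.degrees(np.arctan2(-e[0],e[1]));e=P["nearL"]-P["nearR"];y3=np.degrees(np.arctan2(-e[0],e[1]))
print(y1,y2,y3,"width",np.linalg.norm(e))
th=np.radians(np.mean([y1,y2,y3]));x=np.array([np.cos(th),np.sin(th),0]);y=np.array([-x[1],x[0],0])
org=P["pillar"]-.117*x
for n in P: print(n,((P[n]-org)@x).round(4),((P[n]-org)@y).round(4))
print(org)
E
```

```text
pillar (array([0.67060196, 0.04275111, 0.09069405]), np.float64(0.0019716152820978966)) [0.6714 0.0449 0.085 ] [0.6672 0.0407 0.085 ]
bedL (array([0.51589703, 0.02727421, 0.0796351 ]), np.float64(0.06475446382124685)) [0.5034 0.0926 0.055 ] [ 0.5134 -0.0378  0.055 ]
bedR (array([0.52042282, 0.03012317, 0.08926166]), np.float64(0.0661422084040078)) [ 0.5147 -0.0371  0.055 ] [0.5028 0.0971 0.055 ]
nearL (array([0.41138229, 0.01598159, 0.08440376]), np.float64(0.06948642504558455)) [0.3943 0.0859 0.055 ] [ 0.4055 -0.0542  0.055 ]
nearR (array([0.41738621, 0.0180028 , 0.09526595]), np.float64(0.06808390804973215)) [ 0.4077 -0.0518  0.055 ] [0.393  0.0867 0.055 ]
5.881800158265858 4.975946305147103 5.540936599046839 width 0.13840222005012034
pillar 0.117 0.0
bedL -0.0456 0.0635
bedR -0.0467 -0.0666
nearL -0.1549 0.0672
nearR -0.1547 -0.0712
capA 0.019 0.03
core 0.0159 -0.0356
capB -0.0172 -0.0183
shell -0.0235 0.0217
[0.55488562 0.03374212 0.085     ]
```

```bash

python3 -m handwheel '[[-1,0,0,0,0,0,-1],[-1,0,0,0,0,0,-1],[-1,0,0,0,0,0,-0.68],[-1,-1,-0.46,0,0,0,0],[-1,-1,-0.46,0,0,0,0]]' >/dev/null
python3 -m handwheel '[[-1,-1,-0.46,0,0,0,0],[-1,-1,-0.46,0,0,0,0],[-1,-1,-0.46,0,0,0,0],[-1,-1,-0.46,0,0,0,0],[-1,-1,-0.46,0,0,0,0]]'  >/dev/null
python3 -m handwheel '[[-1,-1,-0.46,0,0,0,0],[-1,-1,-0.46,0,0,0,0],[-1,-1,-0.46,0,0,0,0],[-1,-1,-0.46,0,0,0,0],[-1,-1,-0.46,0,0,0,0]]'  >/dev/null
python3 -m handwheel '[[-1,-1,-0.46,0,0,0,0],[-1,-1,-0.46,0,0,0,0],[-1,-1,-0.46,0,0,0,0],[-1,-0.14,0,0,0,0,0],[-1,0,0,0,0,0,0]]'
python3 - <<'E'
from plant import *
from h import *
o=get_obs();print(o["orientation"],shift(o,[.6232,.0546,.264],-84.5))
S=snapshot("scene");cv2.imwrite("pics/b4.png",cv2.resize(S["color"][100:270,170:350,::-1],(635,600),interpolation=cv2.INTER_CUBIC))
E
```

```text
clock: 8.8
tool_pos: [0.6207, 0.0551, 0.3443]
orientation: [180.0, -0.0, -84.5]
force: [0.2, -0.5, -1.7]
opening: 0.026
gripper_force: 30.0
[ 1.79952197e+02 -1.00260091e-02 -8.44733423e+01] (array([ 0.03, -0.1 ,  3.21]), np.float64(0.0))
```

View pics/b4.png

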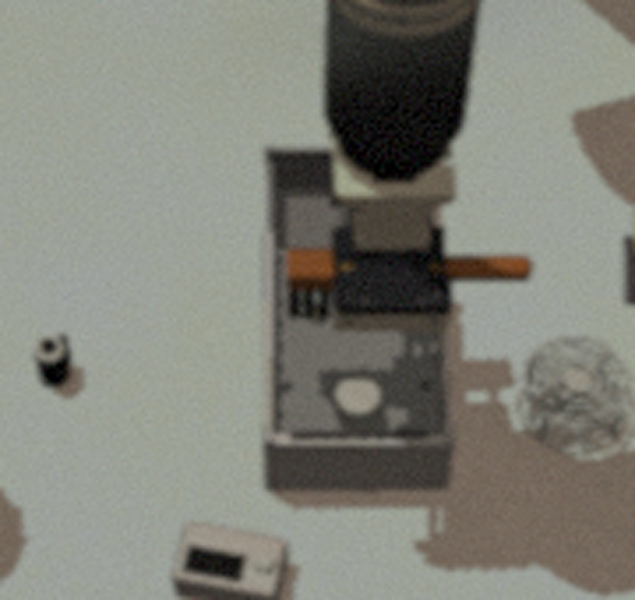

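The brush is level above the clear stretch of the bed, at (290–450, 270), with the handle over the left fence. Lowering it.

```bash

python3 -m handwheel '[[-1,0,-0.1,1,0,0,0],[-1,0,0,1,0,0,0],[-1,0,0,0.7,0,0,0],[-1,0,0,0.4,0,0,0],[-1,0,0,0,0,0,0]]'
python3 - <<'E'
from plant import *
o=get_obs();print(o["tool_pos"],o["force"])
E
```

```text
clock: 9.48
tool_pos: [0.6232, 0.0546, 0.2667]
orientation: [179.9, -0.0, -84.5]
force: [1.0, -0.1, -1.9]
opening: 0.0258
gripper_force: 30.0
[0.62320538 0.05463773 0.26673115] [ 0.96938598 -0.13432906 -1.92762252]
```

```bash

python3 -m handwheel '[[-1,0,0,0.1,0,0,0],[-1,0,0.2,0,0,0,0],[-1,0,0.4,0,0,0,0],[-1,0,0.4,0,0,0,0],[-1,0,0.4,0,0,0,0]]'
python3 -m handwheel '[[-1,0,0.4,0,0,0,0],[-1,0,0.4,0,0,0,0],[-1,0,0.4,0,0,0,0],[-1,0,0.4,0,0,0,0],[-1,0,0.4,0,0,0,0]]'
python3 -m handwheel '[[-1,0,0.4,0,0,0,0],[-1,0,0.4,0,0,0,0],[-1,0,0.4,0,0,0,0],[-1,0,0.4,0,0,0,0],[-1,0,0.4,0,0,0,0]]'
python3 -m handwheel '[[-1,0,0.2,0,0,0,0],[-1,0,0,0,0,0,0],[-1,0,0,-1,0,0,0],[-1,0,0,-1,0,0,0],[-1,0,0,-1,0,0,0]]'
python3 - <<'E'
from plant import *
import cv2,numpy as np
S=snapshot("scene");T=snapshot("top")
cv2.imwrite("pics/b5.png",np.hstack([cv2.resize(i[:,:,::-1],(390,580),interpolation=cv2.INTER_CUBIC) for i in (S["color"][130:250,225:315],T["color"][160:280,200:290])]))
E
```

```text
clock: 10.1
tool_pos: [0.5875, 0.0514, 0.2649]
orientation: [-180.0, 0.0, -84.5]
force: [-0.7, -0.1, -1.4]
opening: 0.026
gripper_force: 30.0
clock: 10.72
tool_pos: [0.538, 0.0467, 0.2647]
orientation: [-180.0, 0.0, -84.5]
force: [0.8, -0.9, -1.0]
opening: 0.026
gripper_force: 30.0
clock: 11.35
tool_pos: [0.4882, 0.0419, 0.2647]
orientation: [180.0, 0.0, -84.5]
force: [-0.4, 0.3, -1.4]
opening: 0.0256
gripper_force: 30.0
clock: 11.98
tool_pos: [0.4842, 0.0415, 0.3404]
orientation: [180.0, -0.0, -84.5]
force: [-0.7, 0.2, -1.3]
opening: 0.0257
gripper_force: 30.0
```

View pics/b5.png

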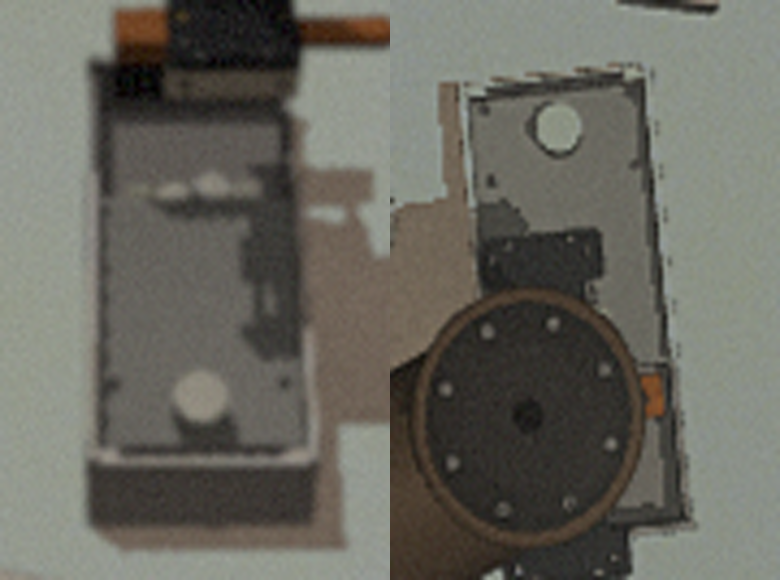

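The bed looks clear, but something shows right at its edge at (150–260, 190). I'll move off towards the rest, check the tray from above and measure the rest.

```bash

python3 -m handwheel '[[-1,-1,0,0,0,0,0],[-1,-1,0,0,0,0,0],[-1,-1,0,0,0,0,0],[-1,-1,0,0,0,0,0],[-1,-1,0,0,0,0,0]]'
python3 - <<'E'
from plant import *
from h import *
S=snapshot("scene");T=snapshot("top");cs,ct=cam(S),cam(T)
import pickle;pickle.dump((S,T),open("r.pkl","wb"))
cv2.imwrite("pics/b6.png",np.hstack([cv2.resize(i[:,:,::-1],(390,580),interpolation=cv2.INTER_CUBIC) for i in (T["color"][160:280,200:290],T["color"][200:320,110:200])]))
for nm,s,c in (("scene",S,cs),("top",T,ct)):
    m=cv2.inRange(cv2.cvtColor(s["color"],cv2.COLOR_RGB2HSV),(22,60,60),(35,255,255));n,l,st,ce=cv2.connectedComponentsWithStats(m)
    for i in range(1,n):
        if 300<st[i,4]<900:
            bx=cv2.boxPoints(cv2.minAreaRect(np.argwhere(l==i)[:,::-1].astype(np.float32)))
            Q=np.array([plane(c,p,.06) for p in bx]);print(nm,st[i],Q.round(4)[:,:2].tolist(),Q.mean(0).round(4),np.linalg.norm(np.diff(Q[:3],axis=0),axis=1))
E
```

```text
clock: 12.7
tool_pos: [0.4718, 0.1667, 0.3388]
orientation: [180.0, -0.0, -84.5]
force: [0.3, -0.1, -1.2]
opening: 0.0257
gripper_force: 30.0
```

View pics/b6.png

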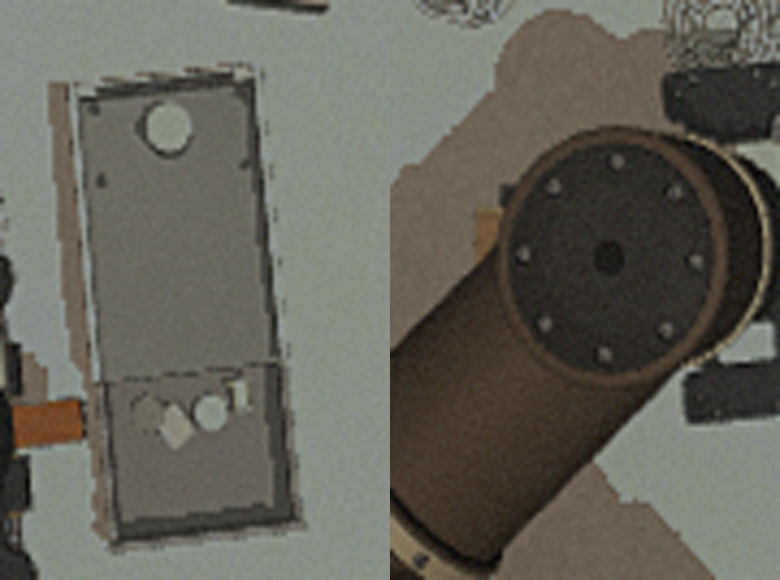

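All four scraps lie in the tray (crop, around (150–240, 395–430)). The arm now hides the rest, but it is fixed, so I measure it from the earlier picture pair.

```bash
python3 - <<'E'
from h import *
import pickle
S,T=pickle.load(open("op.pkl","rb"));cs,ct=cam(S),cam(T);B={}
for nm,s,c in (("scene",S,cs),("top",T,ct)):
    up=cv2.resize(s["color"],None,fx=4,fy=4,interpolation=cv2.INTER_CUBIC)
    m=cv2.inRange(cv2.cvtColor(up,cv2.COLOR_RGB2HSV),(20,55,60),(38,255,255));m=cv2.morphologyEx(m,cv2.MORPH_OPEN,np.ones((9,9)));n,l,st,ce=cv2.connectedComponentsWithStats(m)
    for i in range(1,n):
        if 4000<st[i,4]<16000:
            bx=cv2.boxPoints(cv2.minAreaRect(np.argwhere(l==i)[:,::-1].astype(np.float32)))/4-.375
            Q=np.array([plane(c,p,.06) for p in bx]);print(nm,st[i]//4,Q.round(4)[:,:2].tolist(),Q.mean(0).round(4),np.linalg.norm(np.diff(Q[:3],axis=0),axis=1).round(4))
            B.setdefault(nm,[]).append(bx)
for a in B["scene"]:
    for b in B["top"]: print(tri((cs,a.mean(0)),(ct,b.mean(0))))
E
```

```text
scene [ 349  160   45   14 1897] [[0.4944, 0.2605], [0.4512, 0.264], [0.4519, 0.3961], [0.4948, 0.3903]] [0.4731 0.3277 0.06  ] [0.0433 0.1321]
top [  25  173   24   24 1317] [[0.6434, 0.7411], [0.7238, 0.739], [0.7161, 0.6624], [0.6359, 0.6651]] [0.6798 0.7019 0.06  ] [0.0804 0.077 ]
top [ 129  242   41   13 2070] [[0.452, 0.3933], [0.4924, 0.3947], [0.4916, 0.2634], [0.4511, 0.2626]] [0.4718 0.3285 0.06  ] [0.0405 0.1313]
(array([0.65623515, 0.36881575, 0.39779047]), np.float64(0.12971214471639297))
(array([0.47172077, 0.32868846, 0.05810288]), np.float64(0.00032358607042750145))
```

```bash
python3 - <<'E'
from h import *
from plant import *
import pickle
S,T=pickle.load(open("op.pkl","rb"))
for nm,s,q in (("scene",S,(371,167)),("top",T,(150,249))):
    c=cam(s);m=cv2.inRange(cv2.cvtColor(s["color"],cv2.COLOR_RGB2HSV),(20,55,60),(38,255,255));n,l,st,ce=cv2.connectedComponentsWithStats(m)
    p=np.argwhere(l==l[q[1],q[0]])[:,::-1];W=np.array([plane(c,a,.06)[:2] for a in p]);w,v=np.linalg.eigh(np.cov(W.T));print(nm,len(p),W.mean(0),np.degrees(np.arctan2(v[1,1],v[0,1])))
    for f in (np.min,np.max): # long edges: extreme row per column
        e=np.array([plane(c,(x,f(p[p[:,0]==x,1])),.06)[:2] for x in np.unique(p[:,0])[2:-2]]);k=np.polyfit(e[:,1],e[:,0],1);print(" edge",k,90-np.degrees(np.arctan(k[0])))
o=get_obs();b=-90.0;g=np.array([.4722,.328+.0155])
print(o["orientation"],o["tool_pos"],shift(o,[g[0],g[1],.2674],b))
E
```

```text
scene 488 [0.47305042 0.32697038] 89.43614502309096
 edge [0.01933857 0.44790194] 88.89211962953033
 edge [0.00495161 0.48990612] 89.71629576058166
top 526 [0.47135047 0.32757042] 89.05412969382355
 edge [0.00705908 0.4879591 ] 89.59555144630856
 edge [0.02376489 0.44458874] 88.63862846347277
[ 1.79981887e+02 -4.76132665e-03 -8.44179978e+01] [0.47205432 0.16767255 0.33889523] (array([-7.03, -0.01,  2.86]), np.float64(0.93))
```

```bash

python3 -m handwheel '[[-1,0,0,0,0,0,1],[-1,0,0.09,0,0,0,0.07],[-1,-1,0,0,0,0,0],[-1,-1,0,0,0,0,0],[-1,-1,0,0,0,0,0]]'>/dev/null
python3 -m handwheel '[[-1,-1,0,0,0,0,0],[-1,-1,0,0,0,0,0],[-1,-1,0,0,0,0,0],[-1,-1,0,0,0,0,0],[-1,0,0,0,0,0,0]]'
python3 -m handwheel '[[-1,0,0,1,0,0,0],[-1,0,0,1,0,0,0],[-1,0,0,0.5,0,0,0],[-1,0,0,0.15,0,0,0],[-1,0,0,0,0,0,0]]'
python3 - <<'E'
from plant import *
from h import *
o=get_obs();print(o["orientation"],o["force"],shift(o,[.4724,.343,.2674],-90.8))
S=snapshot("scene");cv2.imwrite("pics/b7.png",cv2.resize(S["color"][120:220,320:440,::-1],(720,600),interpolation=cv2.INTER_CUBIC))
E
```

```text
clock: 14.05
tool_pos: [0.4725, 0.3431, 0.3393]
orientation: [180.0, -0.0, -90.8]
force: [-0.5, 0.3, -0.9]
opening: 0.0257
gripper_force: 30.0
clock: 14.68
tool_pos: [0.4727, 0.3411, 0.2739]
orientation: [-180.0, 0.0, -90.9]
force: [-0.2, -0.1, -0.7]
opening: 0.0255
gripper_force: 30.0
[-1.79977053e+02  1.49929523e-02 -9.09279563e+01] [-0.24402166 -0.05385949 -0.73255574] (array([-0.08,  0.01,  0.26]), np.float64(-0.02))
```

View pics/b7.png

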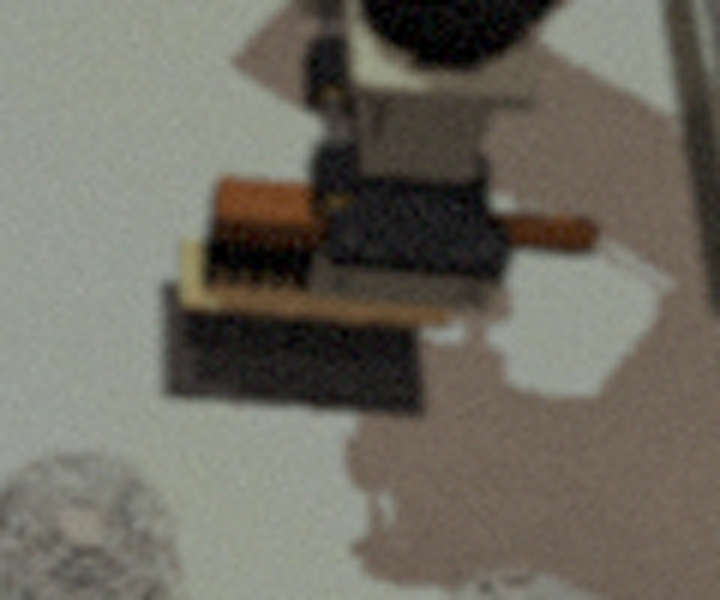

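The brush hovers lengthwise over the ledge, with an even margin of ledge at its left end and front. Lowering until it touches.

```bash

python3 -m handwheel '[[-1,-0.06,0,0.15,0,0,0],[-1,0,0,0.05,0,0,0],[-1,0,0,0.05,0,0,0],[-1,0,0,0,0,0,0]]'
python3 -m handwheel '[[-1,0,0,0.05,0,0,0],[-1,0,0,0,0,0,0]]'
```

```text
clock: 15.22
tool_pos: [0.4725, 0.3424, 0.2672]
orientation: [-180.0, 0.0, -90.9]
force: [-0.4, 0.7, -0.9]
opening: 0.0256
gripper_force: 30.0
clock: 15.48
tool_pos: [0.4725, 0.3424, 0.2671]
orientation: [-180.0, 0.0, -90.9]
force: [-3.4, -1.9, 8.1]
opening: 0.0258
gripper_force: 30.0
```

Contact is felt (8 N). Releasing and backing straight up.

```bash

python3 -m handwheel '[[-1,0,0,-0.03,0,0,0],[0.1,0,0,0,0,0,0],[0.1,0,0,0,0,0,0],[0.1,0,0,0,0,0,0],[0.1,0,0,0,0,0,0]]'
python3 -m handwheel '[[0.1,0,0,-0.4,0,0,0],[0.1,0,0,-1,0,0,0],[0.1,0,0,-1,0,0,0],[0.1,0,0,-1,0,0,0],[0.1,0,0,-1,0,0,0]]'
python3 -m handwheel '[[1,1,0,-0.5,0,0,0],[1,1,0,0,0,0,0],[1,1,0,0,0,0,0],[1,1,0,0,0,0,0],[1,1,0,0,0,0,0]]'
python3 -m handwheel '[[1,1,0,0,0,0,0],[1,1,0,0,0,0,0],[1,1,0,0,0,0,0],[1,1,0,0,0,0,0],[1,1,0,0,0,0,0]]'
python3 - <<'E'
from plant import *
from h import *
import pickle
S=snapshot("scene");T=snapshot("top");o=get_obs();W=snapshot("wrist")
pickle.dump((S,T,o,W),open("f.pkl","wb"))
cv2.imwrite("pics/b8.png",np.hstack([cv2.resize(S["color"][130:200,330:430,::-1],(400,280),interpolation=cv2.INTER_CUBIC),cv2.resize(T["color"][215:285,105:205,::-1],(400,280),interpolation=cv2.INTER_CUBIC)]))
cv2.imwrite("pics/w8.png",cv2.resize(W["color"][:,:,::-1],(800,600)))
c=cam(T);hs=cv2.cvtColor(T["color"],cv2.COLOR_RGB2HSV);m=cv2.inRange(hs,(3,110,30),(18,255,200));m[:,200:]=0;m[:215]=0;m[285:]=0
p=np.argwhere(m)[:,::-1].astype(np.float32);r=cv2.minAreaRect(p);Q=np.array([plane(c,a,.115)[:2] for a in p]);w,v=np.linalg.eigh(np.cov(Q.T))
print(r,np.degrees(np.arctan2(v[1,1],v[0,1])),Q.min(0),Q.max(0),len(p))
E
```

```text
clock: 16.1
tool_pos: [0.4726, 0.3424, 0.2666]
orientation: [180.0, -0.0, -90.9]
force: [0.0, -0.7, 0.5]
opening: 0.0481
gripper_force: 0.0
clock: 16.73
tool_pos: [0.4725, 0.3423, 0.3784]
orientation: [-180.0, 0.0, -90.9]
force: [0.6, -0.4, 0.1]
opening: 0.0483
gripper_force: 0.0
clock: 17.35
tool_pos: [0.4704, 0.2154, 0.3887]
orientation: [180.0, -0.0, -91.0]
force: [0.1, 0.3, 0.1]
opening: 0.0866
gripper_force: 0.0
clock: 17.98
tool_pos: [0.4683, 0.0908, 0.3891]
orientation: [-180.0, 0.0, -90.9]
force: [-0.1, -0.1, 0.4]
opening: 0.0878
gripper_force: 0.0
((94.99998474121094, 249.5), (189.99996948242188, 68.99998474121094), -0.0) 88.56224135331324 [0.36609041 0.19033259] [0.57805107 0.77722987] 2782
```

View pics/b8.png

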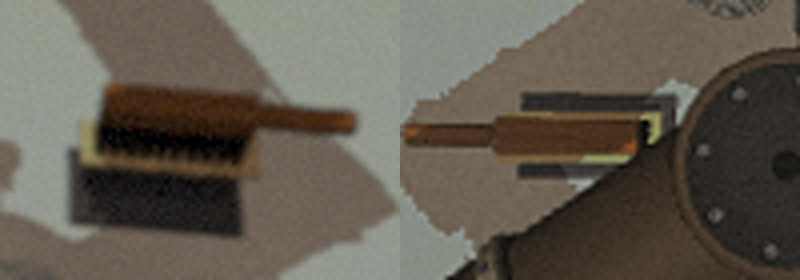

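The brush sits on the ledge with some ledge showing at its end and along both sides. Next, the cassette.

View pics/w8.png

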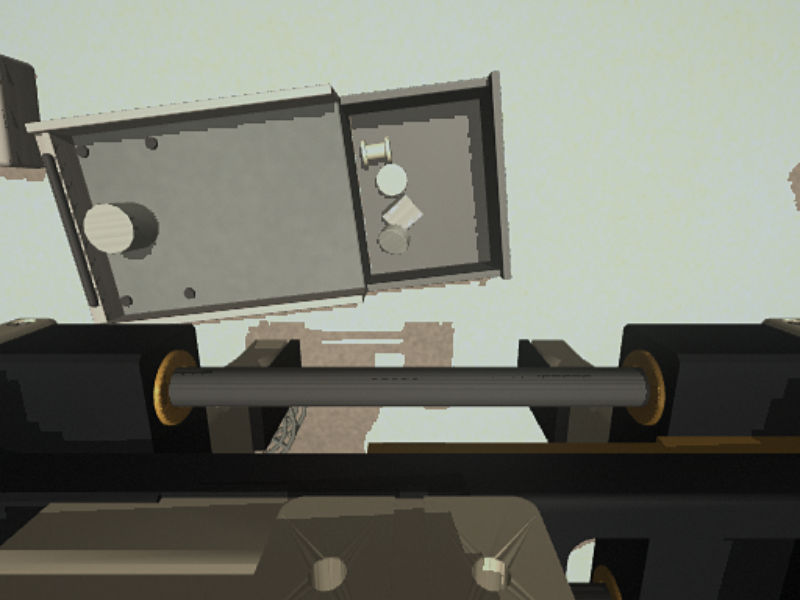

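The wrist view shows all four scraps well inside the tray around (375–420, 150–240) and the pillar top at (109, 229). From here on I measure numerically only. Moving the camera over the cassette.

```bash

python3 -m handwheel '[[1,1,-0.72,0,0,0,0],[1,1,-0.72,0,0,0,0],[1,1,-0.72,0,0,0,0],[1,1,-0.72,0,0,0,0],[1,1,-0.72,0,0,0,0]]' >/dev/null
python3 -m handwheel '[[1,1,-0.72,0,0,0,0],[1,1,-0.72,0,0,0,0],[1,1,-0.72,0,0,0,0],[1,1,-0.72,0,0,0,0],[1,0,0,0,0,0,0]]' 
cat > cas.py <<'E'
from plant import *
from h import *
import pickle
def look(tag):
    o=get_obs();s=snapshot("wrist");c=cam(s,o);pickle.dump((o,s),open(tag,"wb"))
    q=proj(c,[.626,-.20,.04]);g=cv2.cvtColor(s["color"],cv2.COLOR_RGB2GRAY);hsv=cv2.cvtColor(s["color"],cv2.COLOR_RGB2HSV)
    print("pos",o["tool_pos"],"expect",q,"gray bg",np.median(g[60:190]))
    m=cv2.inRange(g,0,60);m[205:]=0
    n,l,st,ce=cv2.connectedComponentsWithStats(m)
    for i in range(1,n):
        if st[i,4]>40: print(st[i],ce[i].round(1))
    return o,s,c,g
E
python3 -c "
from cas import *
look('c1.pkl')
o,s=None,None
S,T,o,W=pickle.load(open('f.pkl','rb'));c=cam(W,o)
g=cv2.cvtColor(W['color'],cv2.COLOR_RGB2GRAY)[110:185,40:110];h=cv2.inRange(g,150,255);n,l,st,ce=cv2.connectedComponentsWithStats(h)
print([(st[i],(ce[i]+[40,110]).round(1)) for i in range(1,n) if st[i,4]>100], g[36,30],g[36,60],g[8,30])
"
```

```text
clock: 19.38
tool_pos: [0.6278, -0.1364, 0.3881]
orientation: [179.9, -0.0, -91.0]
force: [0.4, 0.3, -0.1]
opening: 0.0875
gripper_force: 0.0
pos [ 0.62777837 -0.13638472  0.38809543] expect [262.22580735 124.81068919] gray bg 179.0
[   32     0   161    87 10559] [119.2  37.4]
[   0   40   31  164 2163] [ 11.  130.2]
[260 111  10  11  81] [264.6 116.1]
[ 68 169   9  36 104] [ 72. 189.]
[(array([ 14,  20,  31,  32, 771], dtype=int32), array([ 69. , 145.8])), (array([  0,  35,  13,  40, 277], dtype=int32), array([ 43.9, 170.6]))] 185 54 131
```

```bash
python3 -c "
from cas import *
o,s=pickle.load(open('c1.pkl','rb'));c=cam(s,o)
print('nub',plane(c,(264.6,116.1),.049))
for p in ((193,40),(119,87),(32,60)): print(p,plane(c,p,.145),plane(c,p,.0))
S,T,o,W=pickle.load(open('f.pkl','rb'));ct=cam(T);cw=cam(W,o)
a=T['color'];print(plane(cw,(69,145.6),.085))
g=cv2.cvtColor(a,cv2.COLOR_RGB2GRAY);q=proj(ct,[.671,.043,.085]);print(q)
x,y=q.astype(int);w=cv2.inRange(g[y-9:y+10,x-9:x+10],int(g[y,x])-25,255);n,l,st,ce=cv2.connectedComponentsWithStats(w);i=l[9,9];p=ce[i]+[x-9,y-9];print(st[i],p,tri((ct,p),(cw,(69,145.6))))
"
```

```text
nub [ 0.62316197 -0.20965072  0.049     ]
(193, 40) [ 0.67693342 -0.26283435  0.145     ] [ 0.70954882 -0.30273235  0.        ]
(119, 87) [ 0.73694781 -0.23098904  0.145     ] [ 0.80887913 -0.25002492  0.        ]
(32, 60) [ 0.79994333 -0.25126608  0.145     ] [ 0.91314355 -0.28358563  0.        ]
[0.66845047 0.04364857 0.085     ]
[238.73927079 185.6135767 ]
[ 5  5 10 10 81] [238.50617284 185.74074074] (array([0.6711585 , 0.04388132, 0.0811987 ]), np.float64(2.547703186136162e-05))
```

```bash

python3 -m handwheel '[[1,0,0,1,0,0,0],[1,0,0,1,0,0,0],[1,0,0,1,0,0,0],[1,0,0,1,0,0,0],[1,0,0,1,0,0,0]]' >/dev/null
python3 -m handwheel '[[1,0.2,0,0,0,0,0],[1,0,0,0,0,0,0]]' 
python3 -c "
from cas import *
o,s,c,g=look('c2.pkl')
o1,s1=pickle.load(open('c1.pkl','rb'))
q=proj(c,[.6232,-.2097,.049]);print(q)
for r in (6,10,14,16,18,20,22,24,26):
    a=np.radians(np.arange(0,360,15));x=(q[0]+r*np.cos(a)).round().astype(int);y=(q[1]+r*np.sin(a)).round().astype(int);print(r,g[y,x].tolist())
"
```

```text
clock: 20.3
tool_pos: [0.6271, -0.1401, 0.2653]
orientation: [-179.9, -0.0, -90.9]
force: [-0.4, 1.2, 0.7]
opening: 0.0874
gripper_force: 0.0
pos [ 0.62706906 -0.14006903  0.26525901] expect [262.81160884 130.93065233] gray bg 171.0
[   0    0  156   72 9194] [79.8 30. ]
[259 109  17  17 223] [266.9 117.1]
[279 124  11  10  61] [284.  128.8]
[266.6623733  117.03108351]
6 [42, 41, 42, 43, 42, 40, 41, 40, 42, 42, 41, 42, 41, 41, 39, 39, 41, 41, 43, 40, 41, 40, 43, 42]
10 [175, 178, 177, 177, 98, 105, 105, 101, 104, 106, 173, 101, 104, 172, 175, 177, 176, 173, 177, 175, 176, 177, 180, 177]
14 [173, 172, 173, 172, 172, 172, 172, 172, 172, 171, 173, 173, 172, 171, 173, 172, 174, 172, 172, 174, 173, 170, 173, 173]
16 [164, 176, 182, 179, 177, 175, 176, 173, 176, 179, 177, 177, 179, 175, 175, 175, 174, 173, 174, 176, 171, 176, 168, 177]
18 [175, 177, 36, 53, 120, 75, 93, 58, 119, 112, 110, 113, 180, 177, 179, 179, 176, 165, 137, 121, 177, 175, 177, 175]
20 [175, 170, 42, 33, 123, 113, 111, 115, 121, 112, 115, 176, 172, 173, 173, 172, 172, 173, 173, 175, 171, 171, 172, 171]
22 [171, 174, 40, 120, 120, 112, 111, 115, 115, 110, 117, 172, 172, 173, 172, 174, 173, 172, 173, 170, 172, 172, 171, 173]
24 [172, 172, 40, 174, 110, 116, 116, 118, 115, 115, 116, 171, 174, 171, 172, 173, 171, 173, 173, 170, 173, 173, 172, 174]
26 [172, 172, 178, 175, 174, 115, 113, 119, 115, 115, 178, 172, 173, 171, 171, 172, 172, 171, 171, 172, 172, 172, 173, 172]
```

```bash
python3 -c "
from cas import *
o,s=pickle.load(open('c2.pkl','rb'));c=cam(s,o);o1,s1=pickle.load(open('c1.pkl','rb'))
print('tri',tri((c,(266.9,117.1)),(cam(s1,o1),(264.6,116.1))))
n=plane(c,(266.9,117.1),.049);
for z in(.02,.042):
    L=plane(c,(284,128.8),z);d=L-n;print(n,L,np.hypot(d[0],d[1]),np.degrees(np.arctan2(d[1],d[0])))
"
```

```text
tri (array([ 0.6233429 , -0.20929527,  0.06478216]), np.float64(3.326772801326424e-05))
[ 0.62303415 -0.20965099  0.049     ] [ 0.60869325 -0.20087732  0.02      ] 0.01681186197212739 148.54198612501344
[ 0.62303415 -0.20965099  0.049     ] [ 0.61045849 -0.20134394  0.042     ] 0.015071635095335812 146.5526119931001
```

```bash

python3 -m handwheel '[[1,0,0,0,0,0,-1],[1,0,0,0,0,0,-1],[1,0,0,0,0,0,-1],[1,0,0,0,0,0,-1],[1,0,0,0,0,0,-1]]' >/dev/null
python3 -m handwheel '[[1,0,0,0,0,0,-1],[1,0,0,0,0,0,-1],[1,0,0,0,0,0,-1],[1,0,0,0,0,0,-1],[1,0,0,0,0,0,-0.57]]' >/dev/null
python3 -m handwheel '[[1,0.5,0.8,0,0,0,0],[1,0.5,0.8,0,0,0,0],[1,0.4,0.8,0,0,0,0],[1,0,0,0,0,0,0]]'
python3 - <<'E'
from plant import *
from h import *
o=get_obs();print(o["orientation"],o["joint_pos"],shift(o,[.623,-.2097,.187],-33.5))
E
```

```text
clock: 22.1
tool_pos: [0.6225, -0.2111, 0.2649]
orientation: [-180.0, -0.0, -33.6]
force: [0.6, 0.1, -0.1]
opening: 0.0882
gripper_force: 0.0
[-1.79975899e+02 -4.99480056e-02 -3.36200152e+01] [-1.76475630e+00  2.53269622e+01 -1.14855690e+01  7.36231862e-03
 -5.31323239e+01  5.81403373e+01] (array([-0.01, -0.06,  3.11]), np.float64(-0.02))
```

```bash

python3 -m handwheel '[[1,0,-0.06,0.8,0,0,0],[1,0,0,0.8,0,0,0],[1,0,0,0.8,0,0,0],[1,0,0,0.7,0,0,0],[1,0,0,0,0,0,0]]'
python3 -m handwheel '[[-1,0,0,0,0,0,0],[-1,0,0,0,0,0,0],[-1,0,0,0,0,0,0],[-1,0,0,0,0,0,0],[-1,0,0,0,0,0,0]]' >/dev/null
python3 -m handwheel '[[-1,0,0,0,0,0,0],[-1,0,0,0,0,0,0],[-1,0,0,0,0,0,0]]'
python3 -c "
from plant import *
o=get_obs();print(o['tool_pos'],o['opening'])"
```

```text
clock: 22.72
tool_pos: [0.6232, -0.208, 0.1854]
orientation: [179.9, 0.1, -33.5]
force: [0.1, 0.7, 0.3]
opening: 0.0877
gripper_force: 0.0
clock: 23.72
tool_pos: [0.6236, -0.2083, 0.1866]
orientation: [180.0, 0.0, -33.5]
force: [-0.7, -0.6, 0.4]
opening: 0.0244
gripper_force: 30.0
[ 0.62361139 -0.20830321  0.18662436] 0.0244133200272442
```

```bash

python3 -m handwheel '[[-1,0,0,-0.5,0,0,0],[-1,0,0,-1,0,0,0],[-1,0,0,-1,0,0,0],[-1,0,0,-1,0,0,0],[-1,0,0,-1,0,0,0]]' >/dev/null
python3 -m handwheel '[[-1,0,0,-1,0,0,0],[-1,0,0,-0.5,0,0,0],[-1,-0.76,-0.94,0,0,0,0],[-1,-0.76,-0.94,0,0,0,0],[-1,-0.76,-0.94,0,0,0,0]]' 
python3 -m handwheel '[[-1,-0.76,-0.94,0,0,0,0],[-1,-0.76,-0.94,0,0,0,0],[-1,-0.76,-0.94,0,0,0,0],[-1,-0.76,-0.94,0,0,0,0],[-1,-0.76,-0.94,0,0,0,0]]' >/dev/null
python3 -m handwheel '[[-1,-0.76,-0.94,0,0,0,0],[-1,-0.76,-0.94,0,0,0,0],[-1,0,0,0,0,0,0],[-1,0,0,0,0,0,0]]' 
python3 - <<'E'
from plant import *
from h import *
import pickle
o=get_obs();s=snapshot("wrist");c=cam(s,o);pickle.dump((o,s),open("p1.pkl","wb"));print(o["tool_pos"])
g=cv2.cvtColor(s["color"],cv2.COLOR_RGB2GRAY);q=proj(c,[.6697,.0436,.085]);print(q);x,y=q.astype(int);v=int(g[y,x]);print(v,g[y,x-40:x+41:4].tolist(),g[y-40:y+41:4,x].tolist())
for t in (12,20,30):
    m=cv2.inRange(g,v-t,255);n,l,st,ce=cv2.connectedComponentsWithStats(m,connectivity=4);i=l[y,x];print(t,st[i],ce[i])
    cs,_=cv2.findContours((l==i).astype(np.uint8),0,2);e=cv2.fitEllipse(cs[0]);print(e,plane(c,e[0],.085),plane(c,ce[i],.085))
E
```

```text
clock: 24.98
tool_pos: [0.6146, -0.1172, 0.3366]
orientation: [180.0, 0.0, -33.5]
force: [0.4, 0.1, -0.1]
opening: 0.0245
gripper_force: 30.0
clock: 26.1
tool_pos: [0.5948, 0.0925, 0.3365]
orientation: [180.0, 0.0, -33.5]
force: [0.7, 0.0, -0.7]
opening: 0.0246
gripper_force: 30.0
[0.59479231 0.09247166 0.33653337]
[261.9913956   93.63934401]
236 [185, 186, 182, 185, 115, 208, 236, 237, 236, 236, 236, 237, 237, 237, 237, 233, 182, 178, 178, 178, 177] [75, 183, 178, 180, 179, 237, 236, 236, 237, 236, 236, 237, 236, 236, 237, 238, 182, 184, 185, 183, 182]
12 [ 241   73   41   42 1321] [261.14383043  93.50264951]
((261.1334228515625, 93.50811767578125), (38.92488479614258, 41.52542495727539), 178.31735229492188) [0.67016674 0.04412446 0.085     ] [0.67016558 0.04411513 0.085     ]
20 [ 241   73   41   42 1328] [261.07906627  93.54066265]
((261.0765686035156, 93.54707336425781), (39.101966857910156, 41.54833984375), 179.00775146484375) [0.67016729 0.0441793  0.085     ] [0.67017026 0.04417491 0.085     ]
30 [ 241   73   41   42 1338] [261.10762332  93.49177877]
((261.0828552246094, 93.4918441772461), (39.344539642333984, 41.53773880004883), 178.6375274658203) [0.67019969 0.04415177 0.085     ] [0.67018867 0.04413501 0.085     ]
```

```bash

python3 -m handwheel '[[-1,1,0,0,0,0,0],[-1,1,0,0,0,0,0],[-1,1,0,0,0,0,0],[-1,0.58,-0.04,0,0,0,0],[-1,0,0,0,0,0,0]]' 
python3 -m handwheel '[[-1,0,0,0.8,0,0,0],[-1,0,0,0.8,0,0,0],[-1,0,0,0.6,0,0,0],[-1,0,0,0.1,0,0,0],[-1,0,0,0,0,0,0]]' 
python3 - <<'E'
from plant import *
from h import *
import pickle
o,s=pickle.load(open("p1.pkl","rb"));S,T,o2,W=pickle.load(open("f.pkl","rb"))
print(tri((cam(s,o),(261.1,93.5)),(cam(W,o2),(69,145.6))))
o=get_obs();print(o["tool_pos"],o["force"],shift(o,[.6702,.0441,.2716],-33.5))
E
```

```text
clock: 26.78
tool_pos: [0.6705, 0.043, 0.3361]
orientation: [180.0, 0.0, -33.6]
force: [-0.9, -0.1, -1.9]
opening: 0.0245
gripper_force: 30.0
clock: 27.4
tool_pos: [0.6702, 0.0441, 0.2796]
orientation: [-180.0, -0.0, -33.5]
force: [0.1, 0.3, -0.4]
opening: 0.0247
gripper_force: 30.0
(array([0.67044069, 0.04391459, 0.08217896]), np.float64(7.636229474924183e-05))
[0.6702358  0.04414388 0.27958641] [ 0.0716829   0.25030586 -0.38332496] (array([-0.  ,  0.  ,  0.32]), np.float64(0.0))
```

```bash

python3 -m handwheel '[[-1,0,0,0.15,0,0,0],[-1,0,0,0.07,0,0,0],[-1,0,0,0.04,0,0,0],[-1,0,0,0,0,0,0]]' 
python3 -m handwheel '[[-1,0,0,0.04,0,0,0],[-1,0,0,0,0,0,0]]'
python3 -m handwheel '[[-1,0,0,0.03,0,0,0],[-1,0,0,0,0,0,0]]'
```

```text
clock: 27.9
tool_pos: [0.6701, 0.044, 0.2727]
orientation: [180.0, 0.0, -33.5]
force: [-0.1, -1.0, 0.3]
opening: 0.0243
gripper_force: 30.0
clock: 28.15
tool_pos: [0.6701, 0.044, 0.2717]
orientation: [-180.0, -0.0, -33.5]
force: [-0.0, 0.7, -0.7]
opening: 0.0242
gripper_force: 30.0
clock: 28.4
tool_pos: [0.6701, 0.044, 0.2716]
orientation: [-180.0, -0.0, -33.5]
force: [-2.6, 0.5, 4.7]
opening: 0.0243
gripper_force: 30.0
```

Contact at the expected height (4.7 N). Opening partway, then backing up.

```bash

python3 -m handwheel '[[-1,0,0,-0.02,0,0,0],[0,0,0,0,0,0,0],[0,0,0,0,0,0,0],[0,0,0,0,0,0,0],[0,0,0,0,0,0,0]]' 
python3 -m handwheel '[[0,0,0,-0.4,0,0,0],[0,0,0,-1,0,0,0],[0,0,0,-1,0,0,0],[0,0,0,-1,0,0,0],[0,0,0,-1,0,0,0]]'  >/dev/null
python3 -m handwheel '[[0,-1,0,-0.5,0,0,0],[0,-1,0,0,0,0,0],[0,-1,0,0,0,0,0],[0,-1,0,0,0,0,0],[0,0,0,0,0,0,0]]' 
python3 - <<'E'
from plant import *
from h import *
import pickle
o=get_obs();s=snapshot("wrist");c=cam(s,o);S=snapshot("scene");T=snapshot("top");pickle.dump((o,s,S,T),open("z.pkl","wb"))
g=cv2.cvtColor(s["color"],cv2.COLOR_RGB2GRAY);q=proj(c,[.6702,.0441,.134]);x,y=q.astype(int);print(q)
m=cv2.inRange(g,0,60);m[205:]=0;n,l,st,ce=cv2.connectedComponentsWithStats(m)
for i in range(1,n):
    if st[i,4]>40 and abs(ce[i]-q).max()<40: print(st[i],ce[i],plane(c,ce[i],.134))
# brush on rest, both fixed views
for nm,I in (("scene",S),("top",T)):
    k=cam(I);q=proj(k,[.472,.3275,.115]);x,y=q.astype(int)
    hs=cv2.cvtColor(I["color"],cv2.COLOR_RGB2HSV);mb=cv2.inRange(hs,(3,110,30),(18,255,220));n,l,st,ce=cv2.connectedComponentsWithStats(mb)
    i=l[y,x];p=np.argwhere(l==i)[:,::-1];print(nm,q,hs[y,x],st[i])
    if i: 
        W=np.array([plane(k,a,.115)[:2] for a in p]);w,v=np.linalg.eigh(np.cov(W.T));print(W.min(0),W.max(0),W.mean(0),np.degrees(np.arctan2(v[1,1],v[0,1])))
E
```

```text
clock: 29.02
tool_pos: [0.6701, 0.044, 0.2713]
orientation: [180.0, 0.0, -33.5]
force: [0.9, -0.5, 0.0]
opening: 0.044
gripper_force: 0.0
clock: 30.28
tool_pos: [0.5857, 0.0998, 0.3953]
orientation: [-179.9, -0.0, -33.4]
force: [-0.1, 0.5, 0.8]
opening: 0.0438
gripper_force: 0.0
[263.22731836  80.32020916]
[256  74  13  15 162] [262.05555556  80.82716049] [0.67040859 0.04513399 0.134     ]
[250  90  25  17 108] [262.19444444  98.62037037] [0.65857577 0.05278389 0.134     ]
scene [375.85722228 154.94981749] [ 14 200  65] [356 151  63  24 678]
[0.46013644 0.2696517 ] [0.53894644 0.44527309] [0.4929147  0.33728309] 96.80557660570388
top [145.52214019 248.97328244] [20 71 90] [     0      0    512    384 176084]
```

```bash

python3 -m handwheel '[[0,0,0.9,0,0,0,0],[0,0,0.9,0,0,0,0],[0,0.5,0.9,0,0,0,0],[0,0.5,0.9,0,0,0,0],[0,0.5,0.9,0,0,0,0]]' >/dev/null
python3 -m handwheel '[[0,0.5,0.9,0,0,0,0],[0,0.5,0.9,0,0,0,0],[0,0.5,0.9,0,0,0,0],[0,0.5,0.9,0,0,0,0],[0,0,0,0,0,0,0]]' 
python3 - <<'E'
from plant import *
from h import *
import pickle
S=snapshot("scene");T=snapshot("top");pickle.dump((S,T),open("y.pkl","wb"));k=cam(T)
hs=cv2.cvtColor(T["color"],cv2.COLOR_RGB2HSV);q=proj(k,[.472,.3275,.115]);x,y=q.astype(int);print(q,hs[y,x],hs[y,x-40:x+30:5].tolist(),hs[y-15:y+16:3,x].tolist())
E
```

```text
clock: 31.68
tool_pos: [0.5468, -0.1202, 0.394]
orientation: [180.0, 0.0, -33.7]
force: [-0.6, 0.4, 0.2]
opening: 0.0437
gripper_force: 0.0
[145.52214019 248.97328244] [ 13 153 123] [[70, 12, 125], [12, 150, 134], [13, 144, 126], [12, 154, 126], [12, 167, 125], [13, 156, 119], [13, 152, 121], [12, 158, 118], [13, 153, 123], [14, 161, 127], [13, 161, 125], [14, 176, 120], [21, 71, 36], [18, 114, 67]] [[49, 14, 150], [48, 19, 157], [14, 53, 53], [18, 54, 61], [14, 160, 123], [13, 153, 123], [13, 167, 127], [36, 88, 162], [8, 14, 72], [48, 16, 162], [47, 15, 150]]
```

```bash
python3 - <<'E'
from h import *
import pickle
S,T=pickle.load(open("y.pkl","rb"));k=cam(T)
hs=cv2.cvtColor(T["color"],cv2.COLOR_RGB2HSV);mb=cv2.inRange(hs,(8,125,85),(17,255,255));n,l,st,ce=cv2.connectedComponentsWithStats(mb);i=l[248,145];print(st[i])
p=np.argwhere(l==i)[:,::-1];W=np.array([plane(k,a,.115)[:2] for a in p]);w,v=np.linalg.eigh(np.cov(W.T));print(W.min(0),W.max(0),W.mean(0),np.degrees(np.arctan2(v[1,1],v[0,1])))
b=W[(W[:,1]<.38)];print("block",b.min(0),b.max(0),b.mean(0));w,v=np.linalg.eigh(np.cov(b.T));print(np.degrees(np.arctan2(v[1,1],v[0,1])))
# scraps in the tray, bed clear: bright blobs in opener frame
O=np.array([.554,.0328,0]);th=np.radians(5.5);x=np.array([np.cos(th),np.sin(th),0]);y=np.array([-x[1],x[0],0])
src=np.float32([proj(k,O+a*x+c*y+[0,0,z]) for a,c,z in ((-.045,.06,.055),(.1,.06,.055),(.1,-.06,.055),(-.045,-.06,.055))])
M=cv2.getPerspectiveTransform(src,np.float32([[0,0],[145,0],[145,120],[0,120]]));g=cv2.warpPerspective(cv2.cvtColor(T["color"],cv2.COLOR_RGB2GRAY),M,(145,120));print("bed gray",[np.percentile(g,q) for q in(1,10,50,90,99,100)])
E
```

```text
[107 244  56  10 372]
[0.45951475 0.27706733] [0.48729101 0.44529189] [0.47393435 0.35091231] 89.1880110106727
block [0.45951475 0.27706733] [0.48729101 0.37828976] [0.47359678 0.32790618]
89.48274769808837
bed gray [np.float64(31.0), np.float64(45.0), np.float64(60.0), np.float64(105.0), np.float64(137.0), np.float64(145.0)]
```

```bash
python3 -c "
from plant import *
print(close_job())"
```

```text
the job is handed in; nothing more can be done
None
```

The job is handed in at about 32 s: all four scraps are in the tray, the brush lies squarely on its rest about 2 mm off centre, and the cassette stands about 1 mm off the pillar's centre; the judge's verdict was not returned.

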